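Pull the push-on speed knob off a control box with a fork puller

TASK

The speed knob has to come off the control box so that the nut under it can be reached. Take the fork puller out of its rack by its green handle, slide its fork along the face of the box until it is fully home under the knob's skirt - gently, without pressing hard on the face or shoving the knob sideways, which bends its spindle - then pull straight up until the knob pops off. Set the puller down gently, upright, in the parts tray with the knob still lying in its fork and let go, without touching the knob with the fingers or disturbing the tools lying about.

Things in the scene. Friction and masses are not known exactly. Their poses are not given: they have to be found in the camera images.
- control_box: Grey speed-control box, 150 x 120 x 50 mm (x, y, z of its frame), screwed to the worktop face up. Origin under the middle of its underside; its rigid flat face is 50 mm above that. The knob's axis stands at x = +8, y = 0 mm. A red rocker switch and a green lamp (both under 8 mm high) stand behind the knob at x = +52 mm, y = -30 and +34 mm. Keep pressure on the face under 25 N.
- bare_face (a point): A point on the box's face 52 mm in front of the knob's axis (x = -44 mm, y = 0 in the box's frame; axes as the box's). The face is bare here, 65 mm long before the knob's skirt: the place to set the fork down, mouth towards the knob, and slide it in along the box's +x.
- spindle: The knob's steel spindle, 10 mm thick, fixed upright on the box's face; origin on its axis, level with the face. It bears a brass nut, 16 mm across and 7 mm high, on which the knob rests; above that, inside the knob, three spring-loaded balls snap over the knob's inner lip and hold it. Side thrust on the knob goes into the spindle and must stay under 15 N.
- knob: Black push-on knob, aluminium top with red pointer line (any direction), 20 mm high, 60 g. Origin: centre of its underside. Skirt 36 mm in diameter, lowest 3.5 mm; grip above 29 mm. Seated, its flat underside is 7 mm over the face: a 7 mm gap all round outside the nut. About 0.5 mm side play. Lets go at about 12 N of pull after some 1 mm of rise, then rubs until 8 mm up; clear of the spindle at 14 mm.
- puller: Steel fork puller with a green handle, 190 g, hanging upright in the rack. Origin on its axis at the underside of the round collar under the handle; x to the fork's open mouth, z up. The fork hangs square below on a stem clamped by a screw where the last user left it: its underside is 46 to 66 mm below the origin, differently each time (not measured). The clamp does not slip in this work.
- puller_grip (a point): Middle of the puller's green handle, where to hold it: 26 mm above the puller's origin, in line with the pull (axes as the puller's). The handle is a flat-sided block, 22 mm along x, 18 mm along y (grasp across y), from 4 to 50 mm above the origin; collar 26 mm across. The fork below: two tines 3 mm thick, to x = +24 mm, 20 mm slot; toes on their tips (from x = +18.5 mm) 5 mm high.
- fork_axis (a point): Point on the puller's axis 46 mm below its origin: the highest level at which the fork's underside can be. The knob's axis lies on the puller's axis when the fork is home. Rims 9 mm high, 40 mm apart, flaring to 50 mm at the mouth, guide the skirt; the back plate (face at x = -18 mm) stops it; a bridge, 30 mm above the fork's underside, runs over the knob and bears the stem.
- rack: Small wooden bench rack, fixed: base 84 x 112 mm, back board at +x, shelf whose top is 87 mm above the worktop and 10 mm thick, from x = -34 to +40 mm. Origin under the middle of the base. The puller hangs by its collar over a 13 mm wide slot in the shelf, at x = -8 mm, y = 0; the slot is open towards -x. The fork hangs under the shelf: take the puller out level through the slot, 60 mm along -x.
- tray: Open green sheet-metal parts tray with a rubber mat, 170 x 120 x 26 mm outside (x, y, z of its frame), 3 mm walls and floor, about 0.9 kg, loose. Origin under the middle of its underside; the inner floor is 3 mm above that.
- spanner: Steel combination spanner, 161 mm long, 8 mm high, a bystander lying on the worktop; leave it where it is. Origin at the middle of its underside
- screwdriver: Short screwdriver with a green and black handle, 130 mm long, 21 mm high, a bystander lying on the worktop; leave it where it is. Origin at the middle of its underside
- sanding_block: Black and grey sanding block, 110 x 58 x 30 mm, a bystander lying on the worktop; leave it where it is. Origin at the middle of its underside
- tape_measure: Orange tape measure, 93 x 32 x 64 mm high, a bystander lying on the worktop; leave it where it is. Origin at the middle of its underside
- pliers: Red-handled combination pliers, 185 mm long, 14 mm high, a bystander lying on the worktop; leave it where it is. Origin at the middle of its underside

How it is judged (in metres and radians):
On the way, in this order (a step that is already met when the one before it is completed fails the run):
1. the fork is fully home round the knob: the knob, still seated on its spindle, stands within 2.5 mm of the puller's axis along the fork and 3 mm across it, below the bridge (x of knob in the frame of puller between -0.0025 and 0.0025 m and y of knob in the frame of puller between -0.003 and 0.003 m and z of knob in the frame of puller between -0.062 and -0.0365 m and z of knob in the frame of control_box below 0.0583 m), for 0.2 s.
2. the knob is pulled off with the puller: more than 25 mm above its seat, upright and lying in the fork (x of knob in the frame of puller between -0.006 and 0.006 m and y of knob in the frame of puller between -0.006 and 0.006 m and contact force between puller and knob above 0.1 N and z of knob in the frame of control_box above 0.082 m and angle between knob's own z axis and vertical below 0.2 rad), for 0.2 s.
At the end, for the whole second after the job is handed in: The puller stands upright (within 0.12 rad) on the tray's floor, its axis within 65 x 40 mm of the tray's middle and its origin under 74 mm above the tray's underside; the knob lies on its fork, within 6 mm of its axis and under 14 mm above the tray's underside; both at rest and released (x of knob in the frame of tray between -0.075 and 0.075 m and y of knob in the frame of tray between -0.05 and 0.05 m and z of knob in the frame of tray below 0.014 m and x of puller in the frame of tray between -0.065 and 0.065 m and y of puller in the frame of tray between -0.04 and 0.04 m and z of puller in the frame of tray below 0.074 m and angle between puller's own z axis and vertical below 0.12 rad and x of knob in the frame of puller between -0.006 and 0.006 m and y of knob in the frame of puller between -0.006 and 0.006 m and contact force between puller and knob above 0.1 N and linear speed of each of knob, puller below 0.02 m/s); the robot touches nothing.
It fails at once if the puller is pressed on the box with more than 25 N (contact force between puller and control_box above 25 N).
It fails at once if the knob is shoved sideways against its spindle with more than 15 N, or the puller loads the knob with more than 25 N (contact force between knob and spindle above 15 N or contact force between puller and knob above 25 N).
It fails at once if the fingers touch the knob (contact force between the fingers and knob above 0.5 N).
It fails at once if the puller hits the tray with more than 50 N (contact force between puller and tray above 50 N).
It fails at once if the spanner, screwdriver, sanding block, tape measure or pliers are moved by more than 20 mm (distance of any of spanner, screwdriver, sanding_block, tape_measure, pliers from where it was at the start of the episode above 0.02 m).
It also fails if it takes over 72 s, if anything falls off the work surface, if the arm or the gripper's body presses on something with over 40 N, if the wrist force passes 120 N, or if a joint passes its speed limit or range.

ROBOT

A 7-joint arm with a two-finger parallel gripper is mounted at the origin on a cart in front of the work surface, level with it; the furniture and walls round the work are solid. World frame = base frame: x ahead of the robot, y to its left, z up, the work surface at z = 0. Lengths are in mm, angles in rad, forces in N, time in s.
With the tool pointing down it reaches from about 400 to 875 mm from the base axis. Payload 4.4 kg.
Tool frame: the origin (TCP) lies at the very end of the fingers, on their centre line; the grasp point (between the pads) lies 19 mm behind it; z points along the fingers, y is the direction in which the jaws open and shut (so a half turn about z gives the same grasp; the last joint's range is limited). The gripper opens to 85 mm and grips with 20 to 120 N. Pads are 22 mm wide; open, the fingers measure 114 mm over their backs; the gripper's body (76 mm by 85 mm) begins 54 mm behind the grasp point. The pads swing forward as they close: fully open they stand 13 mm farther back than shut.
Start: joints at [1.197, 0.628, 0.038, 1.517, -0.027, 0.996, -0.02], TCP at [196.954, -619.457, 231.313] pointing down, gripper open.
Joint ranges: [-3.06, 3.06], [-0.37, 2.12], [-1.25, 1.32], [0.18, 2.47], [-1.1, 4.24], [0.23, 1.98], [-2.94, 2.94]. Speed limits (rad/s): [2.57, 2.57, 3.14, 3.14, 3.14, 3.14, 3.14].

INTERFACE

Orientations are given as [roll, pitch, yaw] about the fixed x, y, z axes, in that order (R = Rz(yaw) Ry(pitch) Rx(roll)).
In Python, from cell import ctrl, eyes gives the robot as it stands.
- The arm moves only by the tool move_arm, never from a script. Its argument "increments" is a list of rows, each a list of 6 numbers: the shift along the tool's x, y, z in cm, then the turn, a rotation vector about the tool's x, y, z in degrees. In form: [[x, y, z, wx, wy, wz], ...]. A call has 1 to 20 rows; each row is the pose to reach, as a shift and turn from the pose commanded when the call began, along the tool's axes at that moment; what a row does not reach only later rows make up. A row lasts 1/10 s, in which the tool goes at most 50 mm and 8.59 degrees, less where a joint would pass 70% of its speed; a pose out of reach is approached as far as the arm can. A call with a gripper value outside its range is refused whole. "grip" is the opening, from -1 (shut) to 1 (fully open), set as the call begins (left out, the last holds). The fingers move at their own pace and stop on an object; the grip force is fixed at half the most. Time passes only in rows, so rows that repeat a pose let the fingers close. It gives the time, the measured TCP pose, the force and the opening at its end, in the units of the state.
- ctrl.read_state(): the state, without advancing time (a new reading comes with each control period).
- eyes.get_image(name): name is "side" or "top"; returns the picture (420x560x3 uint8, red, green, blue); there is no depth.
- eyes.calibration(name): a dict with "fx", "fy", "cx", "cy" (pixels), "dist" ([k1, k2, p1, p2, k3] as OpenCV has them; the pictures are not rectified), "pose" (4x4, takes a point from camera to world coordinates). Camera axes: x right, y up, looking along -z (the intrinsics and any distortion apply to the point x, -y, -z); pixel columns grow to the right and rows downward; lengths in mm; the calibration is good to about 2 mm. A picture is of the moment at which its call begins. calibration takes no time and is no camera call.
- ctrl.finish_job(): hands the job in, once; it reports no verdict.
The state is a dict: "clock": time; "qpos": joint angles; "qd": joint speeds; "tau": joint torques, N m; "eef_pos": TCP position; "tool_rot": TCP orientation; "force": force on the tool from outside, world axes, zero at the start; "torque": the same for the moment, N m; "width": finger opening in mm.
Only numpy, scipy, OpenCV 4.12 (cv2) and the standard library are available. Lean on these libraries where they do the work, as an engineer would, in place of code of your own. Each camera call takes 0.05 s, during which the arm holds its last target. There are 200 camera calls.

## Working session

There is one attempt and no reset: what is moved stays moved. The work goes in short steps, Python scripts to look and compute and a tool call to move; the robot and the scene stay as the last step left them, time stands still between calls to the robot, and variables do not carry over. Pictures are saved under pics/ and viewed, about 8 in all and at most 12, crops included, and the job is handed in when it is done.

Besides the shell and the picture viewer there is one more tool, called after "Emit:" as name([rows], argument=value, ...), one row to a line, values as JSON. move_arm: Moves the arm, as the interface text tells. Its arguments: {"type":"object","properties":{"increments":{"type":"array","items":{"type":"array","items":{"type":"number"}}},"grip":{"type":"number"}},"required":["increments"]}

```bash
mkdir -p pics; ls
python3 - <<'E'
from cell import ctrl, eyes
import cv2
for n in("side","top"):
    cv2.imwrite(f"pics/{n}0.png",eyes.get_image(n)[:,:,::-1]); c=eyes.calibration(n); print(n,{k:(v if k!='pose' else [[round(float(a),4) for a in r] for r in v]) for k,v in c.items()})
s=ctrl.read_state();print(s)
E
```

```text
pics
side {'fx': 482.64744123566595, 'fy': 482.64744123566595, 'cx': 285.8418674342608, 'cy': 212.79392458629974, 'dist': array([-0.0127214,  0.       ,  0.       ,  0.       ,  0.       ]), 'pose': [[-0.9961, 0.0576, -0.0674, 402.302], [-0.0887, -0.6432, 0.7605, 897.9066], [0.0004, 0.7635, 0.6458, 882.9924], [0.0, 0.0, 0.0, 1.0]]}
top {'fx': 543.7106100027792, 'fy': 543.7106100027792, 'cx': 279.95374747703005, 'cy': 206.69787666475648, 'dist': array([-0.21778128,  0.        ,  0.        ,  0.        ,  0.        ]), 'pose': [[0.0054, 0.9976, -0.0694, 385.4199], [-0.9999, 0.0063, 0.0132, 7.6458], [0.0136, 0.0694, 0.9975, 1580.5952], [0.0, 0.0, 0.0, 1.0]]}
{'clock': 0.1, 'qpos': array([ 1.19723324,  0.6292407 ,  0.03843724,  1.51826352, -0.02702383,
        0.99627588, -0.01998345]), 'qd': array([ 9.26716883e-04, -2.40806244e-03,  8.40557707e-05, -4.02931951e-03,
        7.46850390e-04,  1.86887009e-03,  1.47436981e-04]), 'tau': array([ 2.36043408e-03, -5.64540017e+01,  1.23033531e+00, -1.93975550e+01,
        1.12803260e-02,  5.38314504e-03,  3.35891229e-05]), 'eef_pos': array([ 196.77717875, -618.92340481,  230.49070214]), 'tool_rot': array([-3.13992247e+00, -8.62950994e-06,  3.07772846e-01]), 'force': array([ 1.12409631,  1.12763487, -0.31613792]), 'torque': array([-0.02345825,  0.00457071, -0.02264279]), 'width': 85.47655371248742}
```

View pics/top0.png

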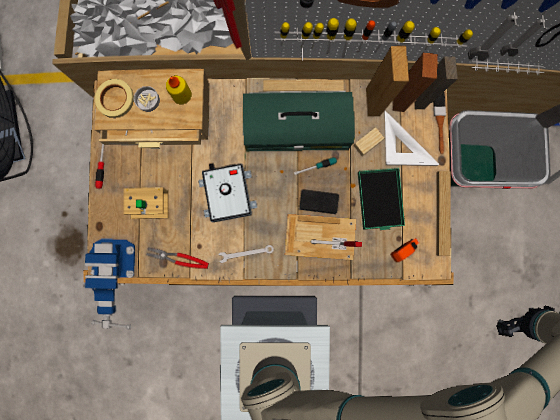

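View pics/side0.png

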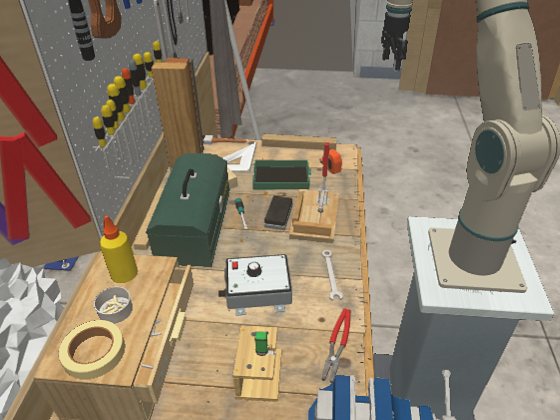

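Run:
```python
import cv2,numpy as np
t=cv2.imread("pics/top0.png"); s=cv2.imread("pics/side0.png")
f=lambda im,x0,y0,x1,y1,k:cv2.resize(im[y0:y1,x0:x1],None,fx=k,fy=k,interpolation=cv2.INTER_CUBIC)
cv2.imwrite("pics/a.png",f(t,115,155,265,230,5.3))
cv2.imwrite("pics/b.png",np.hstack([f(s,230,320,290,400,6.5),f(s,215,245,300,325,5).copy() if 0 else cv2.copyMakeBorder(f(s,220,245,300,325,5),0,120,0,0,cv2.BORDER_CONSTANT)]))
```

```text
(no output)
```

View pics/a.png

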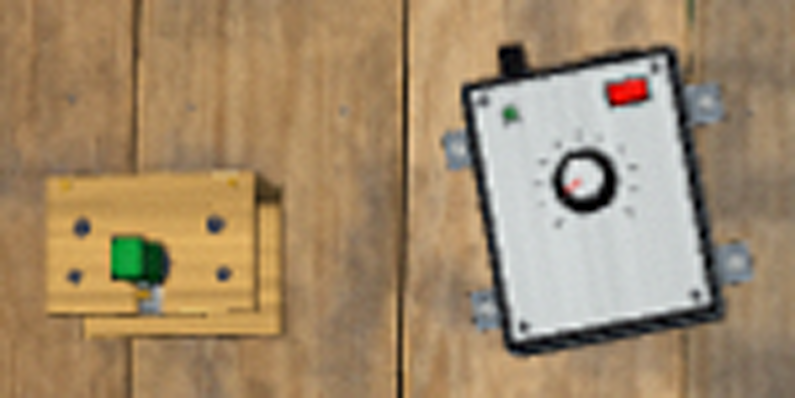

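View pics/b.png

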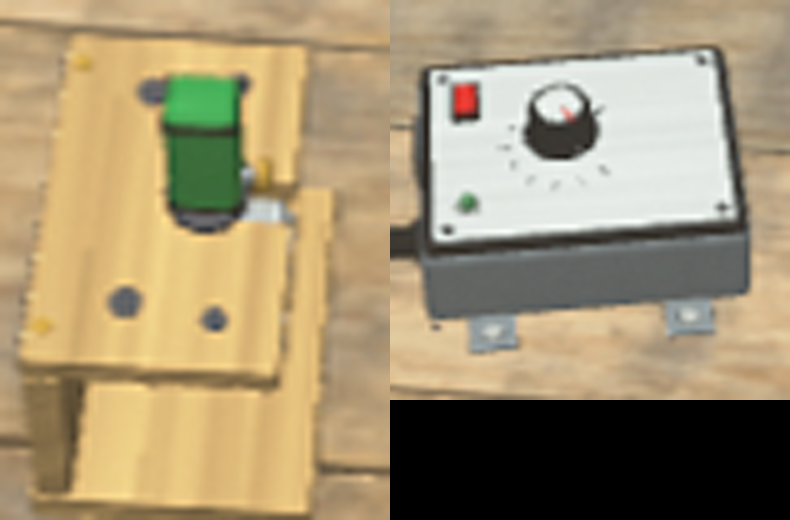

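```bash
cat > h.py <<'E'
import numpy as np,cv2
from scipy.optimize import least_squares
from cell import ctrl,eyes
def proj(n,P):
    c=eyes.calibration(n);T=np.linalg.inv(np.array(c['pose']));q=np.atleast_2d(P)@T[:3,:3].T+T[:3,3]
    K=np.array([[c['fx'],0,c['cx']],[0,c['fy'],c['cy']],[0,0,1.]])
    return cv2.projectPoints(q*[1,-1,-1],np.zeros(3),np.zeros(3),K,np.array(c['dist']))[0][:,0]
def world(p,l):
    x,y,a=p[:3];l=np.atleast_2d(l);c,s=np.cos(a),np.sin(a)
    return np.c_[x+c*l[:,0]-s*l[:,1],y+s*l[:,0]+c*l[:,1],l[:,2]]
def fit(obs,x0):
    "obs: list of (cam, local pts, pixels)"
    f=lambda p:np.concatenate([(proj(n,world(p,l))-u).ravel() for n,l,u in obs])
    r=least_squares(f,x0,loss='soft_l1',x_scale=[10,10,.05]);
    return r.x,[np.round(proj(n,world(r.x,l))-u,1).tolist() for n,l,u in obs]
def uncrop(uv,x0,y0,k,off=0):
    return (np.array(uv,float)-[off,0]+.5)/k-.5+[x0,y0]
E
python3 - <<'E'
from h import *
np.set_printoptions(suppress=True,precision=3)
A=lambda uv:uncrop(uv,115,155,5.3)
B=lambda uv:uncrop(uv,220,245,5,390)
C=lambda uv:uncrop(uv,230,320,6.5)
f=[[75,60,50],[75,-60,50],[-75,-60,50],[-75,60,50]]
top=('top',f+[[8,0,70]],A([[463,85],[672,47],[720,308],[510,348],[587,179]]))
sd=('side',f+[[8,0,70]],B([[425,243],[426,68],[718,47],[744,230],[561,104]]))
for o in([top],[sd],[top,sd]): print('box',*fit(o,[500,100,.1]))
# puller: handle top centre z137 ; corners
h=[[11,9,137],[11,-9,137],[-11,-9,137],[-11,9,137]]
t=('top',h,A([[110,236],[144,236],[144,281],[110,281]]))
s=('side',h,C([[163,127],[170,77],[242,78],[240,128]]))
for o in([t],[s],[t,s]): print('pul',*fit(o,[500,300,0.]))
r=('top',[[40,-56,87],[-34,-56,87],[-34,56,87],[40,56,87]],A([[254,173],[256,313],[46,315],[46,176]]))
r2=('side',[[-42,56,0],[-42,-56,0]],C([[315,515],[333,190]]))
print('rack',*fit([r],[500,300,0.])); 
f=[[85,60,26],[85,-60,26],[-85,-60,26],[-85,60,26]]
print('tray',*fit([('top',f,[[359,172],[399,168],[404,225],[364,230]])],[500,-300,0.]))
E
```

```text
box [533.562 139.741   0.199] [[[-1.2, -0.6], [0.7, -1.6], [1.6, 0.9], [-0.5, 1.5], [-0.2, -0.2]]]
box [535.995 137.368   0.156] [[[-2.1, 0.8], [-0.9, -2.5], [2.6, -1.3], [1.1, -0.1], [-0.1, 1.3]]]
box [534.724 139.359   0.185] [[[-0.7, -1.4], [1.3, -1.7], [1.4, 0.9], [-0.8, 0.8], [-0.1, -0.6]], [[-1.0, 2.2], [-1.2, -1.2], [2.2, -1.3], [2.3, -0.2], [0.3, 2.0]]]
pul [492.488 369.656   0.017] [[[-0.0, 0.2], [0.1, 0.1], [0.0, -0.2], [-0.1, -0.1]]]
pul [494.937 371.545   0.063] [[[-0.1, 0.2], [-0.4, -0.3], [0.3, -0.2], [0.1, 0.3]]]
pul [494.213 370.853   0.046] [[[-0.5, -0.3], [-0.5, -0.6], [-0.3, -1.0], [-0.4, -0.7]], [[0.3, -0.2], [0.1, -0.7], [0.9, -0.4], [0.5, 0.1]]]
rack [500.844 370.001   0.021] [[[0.1, -0.2], [-0.3, -0.0], [0.1, 0.2], [0.2, 0.0]]]
tray [ 518.816 -307.704    0.091] [[[-0.5, -0.7], [-0.2, 0.1], [0.6, 1.0], [0.1, -0.3]]]
```

```bash
cat >> h.py <<'E'
from scipy.spatial.transform import Rotation as Ro
def rows(wps,start=None,rot=None):
    "wps: [x,y,z,yaw] tool-down targets -> increments cm/deg from the present pose"
    s=ctrl.read_state();p0=np.array(s['eef_pos'] if start is None else start);R0=Ro.from_euler('xyz',s['tool_rot'] if rot is None else rot)
    for w in wps:
        d=R0.inv().apply(np.array(w[:3])-p0)/10
        v=(R0.inv()*Ro.from_euler('xyz',[np.pi,0,w[3]])).as_rotvec(degrees=True)
        print([round(float(a),2) for a in [*d,*v]])
E
python3 - <<'E'
from h import *
rows([[420,-400,235,.2],[560,-150,235,.1],[560,150,235,.03],[493.5,370.3,200,.03]],[196.954,-619.457,231.313])
E
```

```text
[27.9, -14.16, -0.34, -0.1, 0.0, 6.17]
[48.82, -33.74, -0.31, -0.1, 0.01, 11.9]
[57.91, -62.33, -0.26, -0.1, 0.01, 15.92]
[58.24, -85.34, 3.27, -0.1, 0.01, 15.92]
```

Emit:
move_arm([
  [28,-14,-0.3,0,0,6],
  [28,-14,-0.3,0,0,6],
  [28,-14,-0.3,0,0,6],
  [28,-14,-0.3,0,0,6],
  [28,-14,-0.3,0,0,6],
  [28,-14,-0.3,0,0,6],
  [28,-14,-0.3,0,0,6],
  [28,-14,-0.3,0,0,6],
  [48.8,-33.7,-0.3,0,0,12],
  [48.8,-33.7,-0.3,0,0,12],
  [48.8,-33.7,-0.3,0,0,12],
  [48.8,-33.7,-0.3,0,0,12],
  [48.8,-33.7,-0.3,0,0,12],
  [48.8,-33.7,-0.3,0,0,12],
  [48.8,-33.7,-0.3,0,0,12],
  [48.8,-33.7,-0.3,0,0,12],
  [48.8,-33.7,-0.3,0,0,12],
  [48.8,-33.7,-0.3,0,0,12],
], grip=1)

```text
clock: 1.9
eef_pos: [558.9, -153.3, 234.3]
tool_rot: [3.14, 0.001, 0.094]
force: [-0.1, 1.1, 0.1]
width: 85.2
```

Run:
```python
from h import *
s=ctrl.read_state();print(s['eef_pos'],s['tool_rot'],s['clock'])
rows([[560,150,235,.03],[493.5,370.3,200,.03]])
```

```text
[ 558.85927601 -153.32068689  234.3280508 ] [3.14041891e+00 6.99713470e-04 9.41671022e-02] 1.9
[2.97, -30.19, -0.1, 0.07, 0.04, 3.68]
[-1.58, -52.75, 3.37, 0.07, 0.04, 3.68]
```

Emit:
move_arm([
  [3,-30,-0.1,0,0,3.7],
  [3,-30,-0.1,0,0,3.7],
  [3,-30,-0.1,0,0,3.7],
  [3,-30,-0.1,0,0,3.7],
  [3,-30,-0.1,0,0,3.7],
  [3,-30,-0.1,0,0,3.7],
  [3,-30,-0.1,0,0,3.7],
  [-1.6,-52.8,3.4,0,0,3.7],
  [-1.6,-52.8,3.4,0,0,3.7],
  [-1.6,-52.8,3.4,0,0,3.7],
  [-1.6,-52.8,3.4,0,0,3.7],
  [-1.6,-52.8,3.4,0,0,3.7],
  [-1.6,-52.8,3.4,0,0,3.7],
  [-1.6,-52.8,3.4,0,0,3.7],
  [-1.6,-52.8,3.4,0,0,3.7],
  [-1.6,-52.8,3.4,0,0,3.7],
])

```text
clock: 3.5
eef_pos: [493.6, 371.0, 200.6]
tool_rot: [3.141, -0.001, 0.03]
force: [-0.4, 0.6, 0.3]
width: 85.4
```

Run:
```python
from h import *
s=ctrl.read_state();print(s['eef_pos'],s['tool_rot'],s['clock'],s['force'])
rows([[493.5,370.3,150,.03],[493.5,370.3,96,.03]])
t=eyes.get_image("top")[:,:,::-1];s=eyes.get_image("side")[:,:,::-1]
f=lambda im,x0,y0,x1,y1,k:cv2.resize(im[y0:y1,x0:x1],None,fx=k,fy=k,interpolation=cv2.INTER_CUBIC)
cv2.imwrite("pics/c.png",np.hstack([f(t,100,155,200,255,4),f(s,210,270,310,370,4)]))
```

```text
[493.63211868 371.02366704 200.64896711] [ 3.14074809e+00 -8.15009496e-04  3.00643786e-02] 3.5 [-0.44157293  0.57130183  0.26054339]
[-0.02, 0.07, 5.06, 0.05, -0.05, 0.0]
[-0.02, 0.06, 10.46, 0.05, -0.05, 0.0]
```

View pics/c.png

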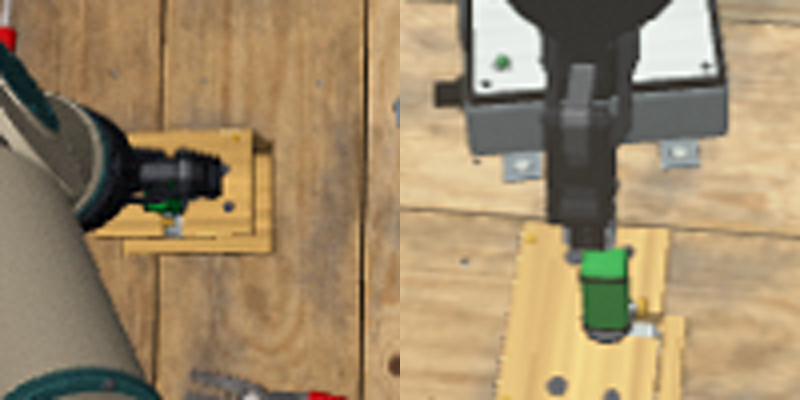

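Run:
```python
from h import *
P=np.array([[493.6,371+43,213],[493.6,371-43,213],[493.6,371,137],[493.6,371+50,213],[493.6,371-50,213]])
print(((proj('side',P)-[210,270])*4+[400,0]).round(), ((proj('top',P)-[100,155])*4).round())
```

```text
[[588. 237.]
 [613.  80.]
 [607. 260.]
 [586. 251.]
 [615.  69.]] [[ 59. 182.]
 [189. 183.]
 [152. 192.]
 [ 48. 182.]
 [200. 183.]]
```

Emit:
move_arm([
  [0,0.05,3,0,0,0],
  [0,0.05,6,0,0,0],
  [0,0.05,8,0,0,0],
  [0,0.05,9.5,0,0,0],
  [0,0.05,10.4,0,0,0],
  [0,0.05,10.4,0,0,0],
  [0,0.05,10.4,0,0,0],
])

```text
clock: 4.3
eef_pos: [492.8, 373.2, 97.0]
tool_rot: [-3.141, -0.001, 0.034]
force: [0.3, 0.2, 0.2]
width: 85.3
```

Emit:
move_arm([
  [0,0,0,0,0,0],
  [0,0,0,0,0,0],
  [0,0,0,0,0,0],
  [0,0,0,0,0,0],
  [0,0,0,0,0,0],
  [0,0,0,0,0,0],
  [0,0,0,0,0,0],
  [0,0,0,0,0,0],
  [0,0,0,0,0,0],
  [0,0,0,0,0,0],
], grip=-1)

```text
clock: 5.3
eef_pos: [492.3, 372.7, 96.7]
tool_rot: [3.141, -0.0, 0.034]
force: [-0.1, -1.1, 5.0]
width: 17.1
```

Run:
```python
from h import *
s=ctrl.read_state();print(s['eef_pos'],s['tool_rot'],s['clock'],s['force'],s['torque'],s['width'])
```

```text
[492.31317828 372.68604526  96.65019358] [ 3.14137525e+00 -1.68559001e-04  3.35986864e-02] 5.3 [-0.07427669 -1.09626001  4.98751182] [-0.43994109  0.22221928 -0.0749593 ] 17.113103354440746
```

Emit:
move_arm([
  [0,0,-0.2,0,0,0],
  [0,0,-0.4,0,0,0],
  [0,0,-0.4,0,0,0],
  [0,0,-0.4,0,0,0],
])

```text
clock: 5.7
eef_pos: [491.9, 372.5, 97.6]
tool_rot: [3.14, 0.001, 0.034]
force: [4.8, 2.9, -20.6]
width: 17.0
```

Emit:
move_arm([
  [-0.5,0,0,0,0,0],
  [-1,0,0,0,0,0],
  [-1.5,0,0,0,0,0],
  [-1.5,0,0,0,0,0],
])

```text
clock: 6.1
eef_pos: [480.3, 371.0, 98.5]
tool_rot: [3.14, -0.004, 0.032]
force: [7.2, -0.1, -16.6]
width: 17.5
```

Emit:
move_arm([
  [0,0,0.15,0,0,0],
  [0,0,0.25,0,0,0],
  [0,0,0.25,0,0,0],
])

```text
clock: 6.4
eef_pos: [478.0, 371.4, 97.9]
tool_rot: [3.141, -0.001, 0.033]
force: [3.9, -2.9, -5.4]
width: 17.5
```

Emit:
move_arm([
  [-0.3,0,0.05,0,0,0],
  [-0.7,0,0.05,0,0,0],
  [-1,0,0.05,0,0,0],
  [-1,0,0.05,0,0,0],
])

```text
clock: 6.8
eef_pos: [468.7, 372.0, 97.7]
tool_rot: [-3.141, -0.003, 0.033]
force: [4.8, -1.6, -6.4]
width: 17.2
```

Emit:
move_arm([
  [-0.5,0,0.05,0,0,0],
  [-1,0,0.05,0,0,0],
  [-1.5,0,0.05,0,0,0],
  [-2,0,0.05,0,0,0],
  [-2,0,0.05,0,0,0],
])

```text
clock: 7.3
eef_pos: [445.5, 372.1, 96.9]
tool_rot: [-3.141, 0.001, 0.035]
force: [-1.5, -0.2, -2.6]
width: 17.2
```

Emit:
move_arm([
  [-1,0,0,0,0,0],
  [-2,0,0,0,0,0],
  [-3.5,0,0,0,0,0],
  [-3.5,0,0,0,0,0],
  [-3.5,0,-1,0,0,0],
  [-3.5,0,-4,0,0,0],
  [-3.5,0,-8,0,0,0],
  [-3.5,0,-10,0,0,0],
  [-3.5,0,-10,0,0,0],
  [-3.5,0,-10,0,0,0],
  [-3.5,0,-10,0,0,0],
])

```text
clock: 8.4
eef_pos: [411.7, 369.4, 195.7]
tool_rot: [3.14, 0.002, 0.033]
force: [0.6, -0.9, -1.9]
width: 17.3
```

Run:
```python
from h import *
s=ctrl.read_state();print(s['eef_pos'],s['tool_rot'],s['clock'],s['force'],s['torque'],s['width'])
t=eyes.get_image("top")[:,:,::-1];s=eyes.get_image("side")[:,:,::-1]
f=lambda im,x0,y0,x1,y1,k:cv2.resize(im[y0:y1,x0:x1],None,fx=k,fy=k,interpolation=cv2.INTER_CUBIC)
cv2.imwrite("pics/d.png",f(s,240,200,380,320,5))
```

```text
[411.74048897 369.43543092 195.66843704] [3.13991425e+00 1.63848487e-03 3.34225137e-02] 8.4 [ 0.64258029 -0.85179364 -1.89920685] [-0.02725064  0.00262639  0.00744694] 17.297110839989664
```

View pics/d.png

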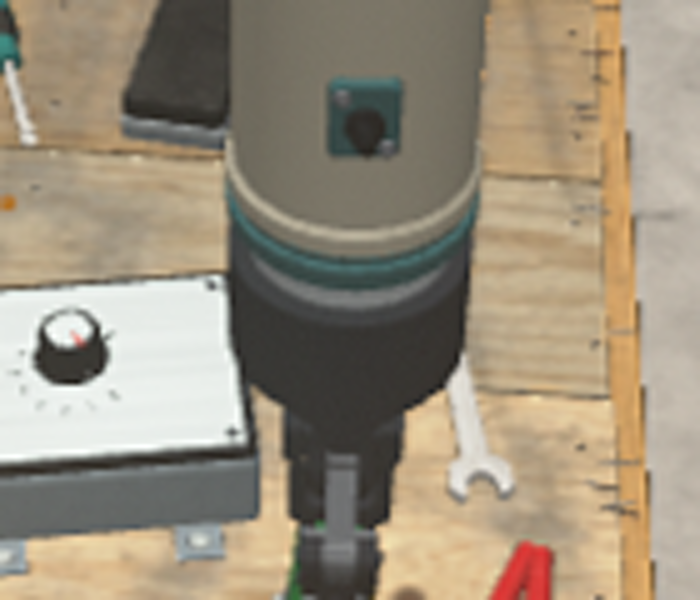

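Run:
```python
from h import *
rows([[487.5,130.5,195,.185],[487.5,130.5,150,.185]])
```

```text
[6.78, 24.15, 0.08, 0.1, 0.12, -8.67]
[6.79, 24.14, 4.58, 0.1, 0.12, -8.67]
```

Emit:
move_arm([
  [1,4,0,0,0,-2],
  [2,8,0,0,0,-4],
  [3.5,12,0,0,0,-6],
  [5,17,0,0,0,-8],
  [6,21,0.1,0.1,0.1,-8.7],
  [6.8,24.1,0.1,0.1,0.1,-8.7],
  [6.8,24.1,1,0.1,0.1,-8.7],
  [6.8,24.1,3,0.1,0.1,-8.7],
  [6.8,24.1,4.5,0.1,0.1,-8.7],
  [6.8,24.1,4.5,0.1,0.1,-8.7],
  [6.8,24.1,4.5,0.1,0.1,-8.7],
])

```text
clock: 9.6
eef_pos: [487.9, 132.0, 151.3]
tool_rot: [-3.14, -0.0, 0.186]
force: [0.4, -0.1, -1.5]
width: 17.3
```

Run:
```python
from h import *
s=ctrl.read_state();print(s['eef_pos'],s['tool_rot'],s['clock'],s['force'],s['torque'],s['width'])
t=eyes.get_image("top")[:,:,::-1];s=eyes.get_image("side")[:,:,::-1]
f=lambda im,x0,y0,x1,y1,k:cv2.resize(im[y0:y1,x0:x1],None,fx=k,fy=k,interpolation=cv2.INTER_CUBIC)
cv2.imwrite("pics/e.png",np.hstack([f(t,190,150,260,230,5),f(s,215,220,300,300,5)]))
```

```text
[487.92417005 132.04608426 151.29444917] [-3.13998882e+00 -4.06888261e-04  1.86216691e-01] 9.6 [ 0.40042125 -0.13377949 -1.49455263] [ 0.02199005 -0.09152168  0.0495354 ] 17.27079994812232
```

View pics/e.png

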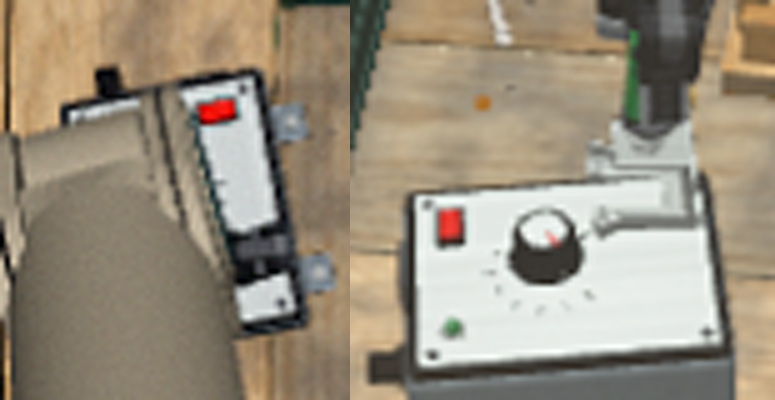

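Run:
```python
from h import *
p=[488.5,132,.186]
for d in(46,51,56,61,66):
    z=151.3-9.6-d
    q=proj('side',world(p,[[24,25,z],[24,-25,z],[-20,20,z],[-20,-20,z],[-20,20,z+30],[24,25,z+9]]))
    print(d,((q-[215,220])*5+[350,0]).round().tolist())
```

```text
46 [[615.0, 235.0], [608.0, 157.0], [712.0, 220.0], [704.0, 158.0], [712.0, 173.0], [615.0, 221.0]]
51 [[615.0, 243.0], [608.0, 164.0], [712.0, 228.0], [704.0, 165.0], [712.0, 181.0], [615.0, 229.0]]
56 [[616.0, 251.0], [608.0, 172.0], [712.0, 236.0], [704.0, 173.0], [712.0, 189.0], [615.0, 237.0]]
61 [[616.0, 258.0], [608.0, 180.0], [712.0, 243.0], [704.0, 181.0], [712.0, 197.0], [615.0, 245.0]]
66 [[616.0, 266.0], [609.0, 187.0], [712.0, 251.0], [704.0, 188.0], [712.0, 205.0], [616.0, 252.0]]
```

Run:
```python
from h import *
s=eyes.get_image("side")[:,:,::-1]
f=lambda im,x0,y0,x1,y1,k:cv2.resize(im[y0:y1,x0:x1],None,fx=k,fy=k,interpolation=cv2.INTER_CUBIC)
cv2.imwrite("pics/s8.png",s)
cv2.imwrite("pics/f.png",f(s,240,215,295,275,10)[:, :])
```

```text
(no output)
```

View pics/f.png

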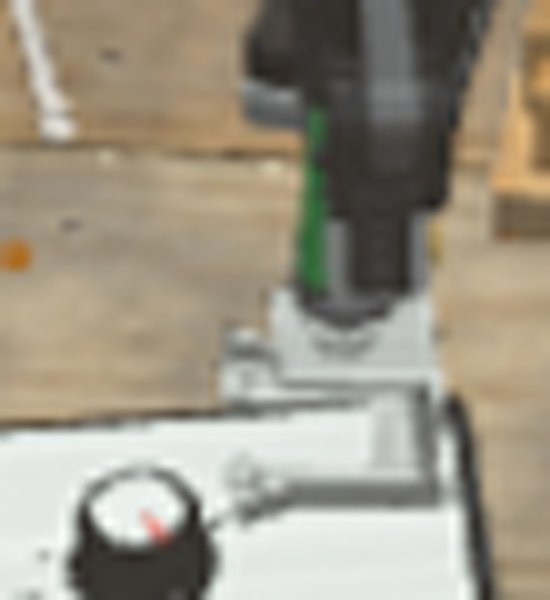

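Run:
```python
from h import *
s=ctrl.read_state();x,y,z=s['eef_pos'];p=[x,y,.186]
C=lambda P:((proj('side',P)-[240,215])*10).round().tolist()
print('pad bottom near L,R',C(world(p,[[11,18,z],[-11,18,z],[11,9,z],[-11,9,z]])))
for o in(0,6,10): print(o,'collar L,R,bottomfront',C(world(p,[[o+13,0,z-9.6],[o-13,0,z-9.6],[o,13,z-9.6]])),'handle bottom L',C(world(p,[[o+11,9,z-5.6]])),'tips',C(world(p,[[o+24,25,z-55.6],[o+24,-25,z-55.6],[o-18,20,z-55.6]])))
print('knob',C([[542.6,140.8,70]]))
```

```text
pad bottom near L,R [[330.0, 313.0], [431.0, 306.0], [327.0, 284.0], [428.0, 277.0]]
0 collar L,R,bottomfront [[316.0, 288.0], [433.0, 280.0], [379.0, 325.0]] handle bottom L [[327.0, 302.0]] tips [[279.0, 518.0], [264.0, 360.0], [464.0, 488.0]]
6 collar L,R,bottomfront [[289.0, 290.0], [406.0, 282.0], [352.0, 327.0]] handle bottom L [[300.0, 304.0]] tips [[252.0, 520.0], [238.0, 362.0], [437.0, 490.0]]
10 collar L,R,bottomfront [[270.0, 291.0], [388.0, 283.0], [334.0, 328.0]] handle bottom L [[282.0, 305.0]] tips [[234.0, 521.0], [220.0, 363.0], [420.0, 491.0]]
knob [[141.0, 524.0]]
```

```bash
cat >> h.py <<'E'
def pullfit(obs,state=None,cam='side',d=None):
    "fit puller in tool: dx,dz,pitch(+ = mouth down), [d]; obs=[(local pt or ('f',pt above fork underside), px)]; frame x fwd,z up"
    s=state or ctrl.read_state();R=Ro.from_euler('xyz',s['tool_rot'])*Ro.from_euler('x',np.pi);p=np.array(s['eef_pos'])
    def pts(v):
        dx,dz,th,dd,py,px=v;L=np.array([[o[0][1][0],o[0][1][1],o[0][1][2]-dd] if o[0][0]=='f' else o[0] for o in obs],float)
        return proj(cam,p+R.apply(Ro.from_euler('y',th).apply(L)+[dx,0,dz-9.6]))+[px,py]
    U=np.array([o[1] for o in obs],float)
    f=lambda v:np.r_[(pts(v)-U).ravel(),(v[1]/1.),(v[3]-50)/30,v[4]/.7,v[5]/.7]
    r=least_squares(f,[6,0,-.05,48,0,0],loss='soft_l1',x_scale=[5,1,.05,5,1,1]);return r.x,(pts(r.x)-U)
E
python3 - <<'E'
from h import *
np.set_printoptions(suppress=True,precision=3)
c=lambda u,v:(240+(u+.5)/10-.5,215+(v+.5)/10-.5)
obs=[((11,9,4),c(302,289)),((0,13,0),c(347,324)),(('f',(-20,20,0)),c(438,503)),(('f',(15,20,0)),c(290,503)),(('f',(24,25,0)),c(240,522)),(('f',(24,-25,0)),c(224,402))]
for sub in(obs,obs[:4],obs[:5]):
    v,r=pullfit(sub);print(v,r.round(1).tolist())
E
```

```text
[ 7.095  0.302 -0.036 49.672 -0.532 -0.034] [[-0.2, 1.2], [0.4, 0.1], [-0.1, -0.0], [-0.9, 0.6], [0.3, 0.5], [0.5, -3.2]]
[ 6.83   0.297 -0.029 48.854 -0.541 -0.025] [[-0.1, 1.2], [0.5, 0.1], [0.2, -0.4], [-0.6, 0.4]]
[ 6.83   0.297 -0.039 48.494 -0.531 -0.023] [[-0.1, 1.2], [0.5, 0.1], [-0.0, -0.4], [-0.8, 0.2], [0.3, 0.1]]
```

Run:
```python
from h import *
np.set_printoptions(suppress=True,precision=2)
ts=uncrop([[587,179]],115,155,5.3); s1=uncrop([[561,104]],220,245,5,390); s2=uncrop([[132,508]],240,215,10)
print(s1,s2)
for nm,o in (('top',[('top',ts)]),('side1',[('side',s1)]),('side2',[('side',s2)])):
    r=least_squares(lambda p:np.concatenate([(proj(n,[[p[0],p[1],77]])-u).ravel() for n,u in o]),[540,140]);print(nm,r.x)
# handle with the same approach (z137):
```

```text
[[253.8 265.4]] [[252.75 265.35]]
top [540.24 140.  ]
side1 [543.03 141.14]
side2 [545.45 141.2 ]
```

Emit:
move_arm([
  [-0.5,0,0,0,-1.7,0],
  [-0.5,0,1,0,-1.7,0],
  [-0.5,0,2,0,-1.7,0],
  [-0.5,0,3,0,-1.7,0],
  [-0.5,0,3.4,0,-1.7,0],
  [-0.5,0,3.4,0,-1.7,0],
  [-0.5,0,3.4,0,-1.7,0],
  [-0.5,0,3.4,0,-1.7,0],
])

```text
clock: 10.55
eef_pos: [483.8, 130.9, 118.1]
tool_rot: [-3.14, 0.027, 0.186]
force: [-0.5, 0.0, -1.9]
width: 16.8
```

Run:
```python
from h import *
s=ctrl.read_state();print(s['eef_pos'],s['tool_rot'],s['clock'],s['force'],s['torque'],s['width'])
s=eyes.get_image("side")[:,:,::-1]
f=lambda im,x0,y0,x1,y1,k:cv2.resize(im[y0:y1,x0:x1],None,fx=k,fy=k,interpolation=cv2.INTER_CUBIC)
cv2.imwrite("pics/g.png",f(s,240,220,300,280,10))
```

```text
[483.78314462 130.89495384 118.07090932] [-3.13990585  0.02702284  0.18567587] 10.55 [-0.46674858  0.03792823 -1.89403215] [ 0.01834793 -0.00518841  0.0520141 ] 16.81925737652503
```

View pics/g.png

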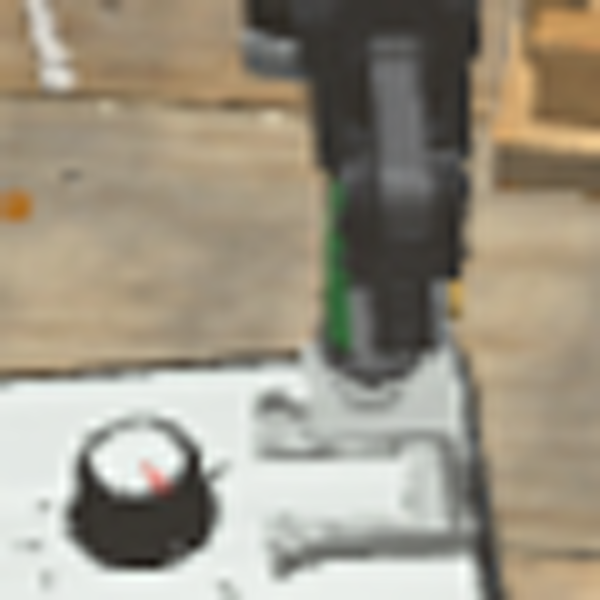

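Emit:
move_arm([
  [0,0,0.2,0,0,0],
  [0,0,0.4,0,0,0],
  [0,0,0.6,0,0,0],
  [0,0,0.6,0,0,0],
])

```text
clock: 11.0
eef_pos: [483.0, 130.7, 111.5]
tool_rot: [-3.14, 0.028, 0.186]
force: [-0.5, -0.8, -1.5]
width: 17.5
```

Emit:
move_arm([
  [0,0,0.1,0,0,0],
  [0,0,0.2,0,0,0],
  [0,0,0.2,0,0,0],
])

```text
clock: 11.3
eef_pos: [483.2, 130.7, 109.7]
tool_rot: [-3.14, 0.028, 0.186]
force: [0.1, 0.4, -2.9]
width: 17.4
```

Emit:
move_arm([
  [0,0,0.1,0,0,0],
  [0,0,0.1,0,0,0],
])

```text
clock: 11.5
eef_pos: [483.4, 130.8, 108.9]
tool_rot: [-3.14, 0.028, 0.186]
force: [0.5, 0.2, -1.5]
width: 17.0
```

Emit:
move_arm([
  [0,0,0.1,0,0,0],
  [0,0,0.1,0,0,0],
])

```text
clock: 11.7
eef_pos: [483.6, 130.8, 108.8]
tool_rot: [-3.14, 0.027, 0.186]
force: [-0.6, -0.1, 8.4]
width: 17.3
```

Emit:
move_arm([
  [0,0,0.1,0,0,0],
  [0,0,0.1,0,0,0],
])

```text
clock: 11.9
eef_pos: [484.0, 131.0, 108.6]
tool_rot: [-3.14, 0.026, 0.186]
force: [-2.0, -1.3, 15.6]
width: 17.1
```

Run:
```python
from h import *
s=ctrl.read_state();R=Ro.from_euler('xyz',s['tool_rot']);print(s['eef_pos'],s['force'],s['torque'],'tool:',R.inv().apply(s['force']),R.inv().apply(s['torque']))
```

```text
[483.95698959 130.98881852 108.59946932] [-1.99582796 -1.30915366 15.58928228] [-0.19438883  0.84184535  0.01571358] tool: [ -2.60416948   0.88822652 -15.52907883] [-0.03617797 -0.86328276 -0.01309815]
```

Emit:
move_arm([
  [0,0,-0.05,0,0,0],
  [0,0,-0.05,0,0,0],
])

```text
clock: 12.1
eef_pos: [483.9, 130.9, 108.7]
tool_rot: [-3.14, 0.026, 0.185]
force: [-1.0, 0.2, 10.3]
width: 17.4
```

Run:
```python
from h import *
s=ctrl.read_state();R=Ro.from_euler('xyz',s['tool_rot']);print(s['eef_pos'],s['tool_rot'],s['force'],s['torque'],'tool:',R.inv().apply(s['force']),R.inv().apply(s['torque']))
```

```text
[483.8646587  130.90290861 108.65715355] [-3.13972627  0.02596056  0.18545113] [-0.97323414  0.15301955 10.32432888] [-0.19575757  0.57374642  0.00734783] tool: [ -1.19601343  -0.34906749 -10.29611918] [-0.08676942 -0.60001268 -0.00397737]
```

Emit:
move_arm([
  [0,0,0,0,0.7,0],
  [0,0,0,0,0.7,0],
  [0,0,0,0,0.7,0],
])

```text
clock: 12.4
eef_pos: [483.3, 130.9, 108.8]
tool_rot: [-3.14, 0.015, 0.186]
force: [-2.3, -0.0, 12.8]
width: 17.2
```

```bash
cat > st.py <<'E'
from h import *
s=ctrl.read_state();R=Ro.from_euler('xyz',s['tool_rot']);print(s['clock'],s['eef_pos'].round(2),s['tool_rot'].round(4),'tool:',R.inv().apply(s['force']).round(2),R.inv().apply(s['torque']).round(3),round(s['width'],1))
E
python3 st.py
```

```text
12.4 [483.34 130.86 108.77] [-3.1397  0.0147  0.1856] tool: [ -2.41  -0.44 -12.77] [-0.015 -0.852  0.017] 17.2
```

Emit:
move_arm([
  [0,0,-0.05,0,-1,0],
  [0,0,-0.05,0,-2,0],
  [0,0,-0.05,0,-2,0],
  [0,0,-0.05,0,-2,0],
])

```text
clock: 12.8
eef_pos: [484.5, 131.1, 108.4]
tool_rot: [-3.14, 0.048, 0.186]
force: [0.7, -0.8, 6.8]
width: 17.2
```

```bash
python3 st.py
```

```text
12.8 [484.5  131.08 108.39] [-3.1397  0.0483  0.1855] tool: [ 0.21  0.86 -6.79] [ 0.006  0.087 -0.02 ] 17.2
```

Emit:
move_arm([
  [0.2,0,-0.05,0,0,0],
  [0.5,0,-0.07,0,0,0],
  [0.8,0,-0.08,0,0,0],
  [0.8,0,-0.08,0,0,0],
])

```text
clock: 13.2
eef_pos: [486.5, 131.5, 107.9]
tool_rot: [-3.14, 0.061, 0.186]
force: [-7.8, -1.4, 12.2]
width: 17.2
```

```bash
python3 st.py
python3 - <<'E'
from h import *
s=eyes.get_image("side")[:,:,::-1]
f=lambda im,x0,y0,x1,y1,k:cv2.resize(im[y0:y1,x0:x1],None,fx=k,fy=k,interpolation=cv2.INTER_CUBIC)
cv2.imwrite("pics/i.png",f(s,240,220,300,280,10))
E
```

```text
13.2 [486.52 131.45 107.93] [-3.1403  0.0607  0.1859] tool: [ -8.69  -0.13 -11.74] [ 0.036 -2.169  0.071] 17.2
```

View pics/i.png

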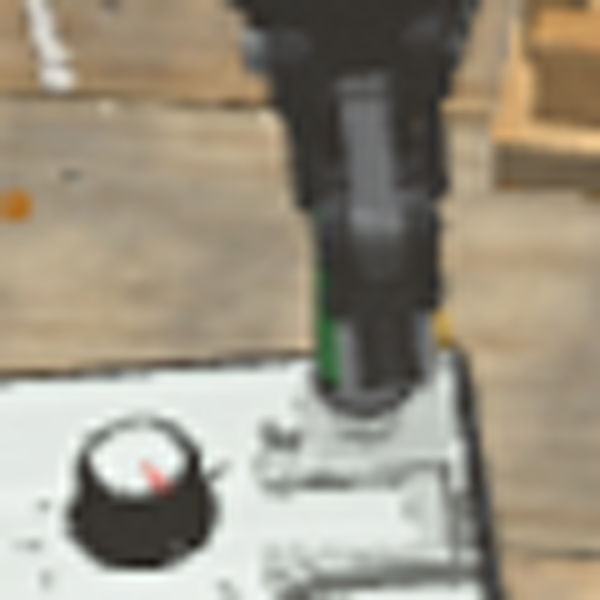

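Emit:
move_arm([
  [0,0,-0.1,0,0,0],
  [0,0,-0.15,0,0,0],
  [0,0,-0.15,0,0,0],
  [0,0,-0.15,0,0,0],
])

```text
clock: 13.65
eef_pos: [491.4, 132.2, 109.4]
tool_rot: [-3.14, 0.05, 0.186]
force: [-1.1, 0.1, -1.6]
width: 17.5
```

```bash
python3 st.py
```

```text
13.65 [491.41 132.24 109.45] [-3.1401  0.0503  0.1856] tool: [-0.98 -0.31  1.64] [ 0.004  0.053 -0.04 ] 17.5
```

Emit:
move_arm([
  [0.3,0,-0.015,0,0,0],
  [0.6,0,-0.03,0,0,0],
  [1.0,0,-0.05,0,0,0],
  [1.4,0,-0.07,0,0,0],
  [1.8,0,-0.09,0,0,0],
  [1.8,0,-0.09,0,0,0],
])

```text
clock: 14.25
eef_pos: [509.5, 135.7, 109.6]
tool_rot: [-3.14, 0.05, 0.186]
force: [-0.6, -0.1, -2.2]
width: 16.9
```

```bash
python3 st.py
```

```text
14.25 [509.52 135.68 109.61] [-3.14    0.05    0.1857] tool: [-0.52 -0.01  2.19] [ 0.027  0.048 -0.011] 16.9
```

Emit:
move_arm([
  [0.3,0,-0.01,0,0,0],
  [0.6,0,-0.02,0,0,0],
  [0.9,0,-0.03,0,0,0],
  [1.2,0,-0.05,0,0,0],
  [1.2,0,-0.05,0,0,0],
])

```text
clock: 14.75
eef_pos: [521.4, 138.0, 109.7]
tool_rot: [-3.14, 0.049, 0.186]
force: [0.2, -0.4, -2.3]
width: 17.1
```

```bash
python3 st.py
```

```text
14.75 [521.41 137.95 109.66] [-3.1399  0.0495  0.1857] tool: [0.19 0.47 2.31] [ 0.039  0.108 -0.057] 17.1
```

Emit:
move_arm([
  [0.3,0,-0.01,0,0,0],
  [0.6,0,-0.03,0,0,0],
  [0.8,0,-0.04,0,0,0],
  [0.8,0,-0.04,0,0,0],
])

```text
clock: 15.15
eef_pos: [529.0, 139.4, 109.6]
tool_rot: [-3.14, 0.05, 0.186]
force: [-0.7, -0.7, -2.1]
width: 17.5
```

Emit:
move_arm([
  [0.2,0,-0.01,0,0,0],
  [0.4,0,-0.02,0,0,0],
  [0.4,0,-0.02,0,0,0],
])

```text
clock: 15.45
eef_pos: [532.9, 140.1, 109.6]
tool_rot: [-3.14, 0.05, 0.186]
force: [-0.0, -0.6, -2.3]
width: 17.4
```

```bash
python3 st.py
```

```text
15.45 [532.9  140.09 109.64] [-3.14    0.0499  0.1857] tool: [-0.01  0.59  2.28] [0.039 0.099 0.055] 17.4
```

Emit:
move_arm([
  [0.1,0,-0.005,0,0,0],
  [0.2,0,-0.01,0,0,0],
  [0.2,0,-0.01,0,0,0],
])

```text
clock: 15.75
eef_pos: [534.6, 140.4, 109.6]
tool_rot: [-3.14, 0.05, 0.186]
force: [0.0, -0.5, -2.1]
width: 17.5
```

Emit:
move_arm([
  [0.1,0,-0.005,0,0,0],
  [0.15,0,-0.01,0,0,0],
  [0.15,0,-0.01,0,0,0],
])

```text
clock: 16.05
eef_pos: [536.0, 140.7, 109.6]
tool_rot: [-3.14, 0.05, 0.186]
force: [-0.2, 0.6, -2.7]
width: 16.9
```

Emit:
move_arm([
  [0.1,0,-0.005,0,0,0],
  [0.15,0,-0.01,0,0,0],
  [0.15,0,-0.01,0,0,0],
])

```text
clock: 16.35
eef_pos: [537.4, 140.9, 109.6]
tool_rot: [-3.14, 0.05, 0.186]
force: [-0.0, -0.3, -0.6]
width: 17.6
```

Not yet at the stop. I continue in small steps until the back plate pushes.

Emit:
move_arm([
  [0.1,0,-0.005,0,0,0],
  [0.15,0,-0.01,0,0,0],
  [0.15,0,-0.01,0,0,0],
])

```text
clock: 16.65
eef_pos: [538.2, 141.1, 109.5]
tool_rot: [-3.14, 0.052, 0.186]
force: [-1.5, 0.4, -0.7]
width: 17.2
```

Emit:
move_arm([
  [0.1,0,-0.005,0,0,0],
  [0.15,0,-0.01,0,0,0],
  [0.15,0,-0.01,0,0,0],
])

```text
clock: 16.95
eef_pos: [538.7, 141.2, 109.3]
tool_rot: [-3.14, 0.054, 0.186]
force: [-4.8, -0.3, -0.4]
width: 17.1
```

```bash
python3 st.py;  python3 - <<'E'
from h import *
s=eyes.get_image("side")[:,:,::-1]
f=lambda im,x0,y0,x1,y1,k:cv2.resize(im[y0:y1,x0:x1],None,fx=k,fy=k,interpolation=cv2.INTER_CUBIC)
cv2.imwrite("pics/j.png",f(s,230,225,290,285,10))
E
```

```text
16.95 [538.74 141.16 109.27] [-3.1402  0.054   0.1858] tool: [-4.74 -0.59  0.66] [ 0.045 -1.314  0.025] 17.1
```

View pics/j.png

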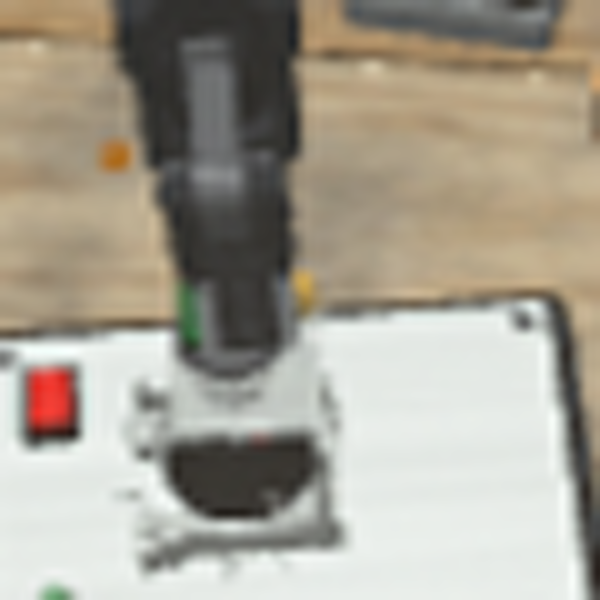

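Emit:
move_arm([
  [-0.1,0,0,0,0,0],
  [-0.18,0,0,0,0,0],
  [-0.18,0,0,0,0,0],
  [-0.18,0,0,0,0,0],
])

```text
clock: 17.4
eef_pos: [538.5, 141.1, 109.7]
tool_rot: [-3.14, 0.051, 0.186]
force: [-3.3, -0.5, -2.3]
width: 17.3
```

```bash
python3 st.py
```

```text
17.4 [538.46 141.06 109.7 ] [-3.1401  0.0507  0.1856] tool: [-3.18 -0.07  2.5 ] [ 0.04  -1.03  -0.034] 17.3
```

Emit:
move_arm([
  [-0.1,0,0,0,0,0],
  [-0.1,0,0,0,0,0],
  [-0.1,0,0,0,0,0],
])

```text
clock: 17.7
eef_pos: [538.1, 141.0, 109.9]
tool_rot: [-3.14, 0.049, 0.186]
force: [-1.9, -0.3, -2.4]
width: 17.1
```

```bash
python3 st.py
```

```text
17.7 [538.15 141.04 109.91] [-3.14    0.0494  0.1856] tool: [-1.79 -0.06  2.49] [ 0.005 -0.579  0.013] 17.1
```

Emit:
move_arm([
  [0,0,-0.05,0,0,0],
  [-0.005,0,-0.1,0,0,0],
  [-0.01,0,-0.15,0,0,0],
  [-0.01,0,-0.2,0,0,0],
  [-0.01,0,-0.2,0,0,0],
])

```text
clock: 18.2
eef_pos: [537.9, 141.1, 111.9]
tool_rot: [-3.14, 0.05, 0.186]
force: [-1.3, 0.2, -3.1]
width: 17.2
```

```bash
python3 st.py
```

```text
18.2 [537.95 141.06 111.92] [-3.1399  0.0497  0.1857] tool: [-1.06 -0.38  3.11] [ 0.005 -0.255  0.029] 17.2
```

Emit:
move_arm([
  [0,0,-0.05,0,0,0],
  [-0.005,0,-0.1,0,0,0],
  [-0.01,0,-0.15,0,0,0],
  [-0.01,0,-0.15,0,0,0],
])

```text
clock: 18.6
eef_pos: [537.6, 141.0, 113.2]
tool_rot: [-3.14, 0.05, 0.186]
force: [-0.2, 0.2, -6.9]
width: 17.3
```

```bash
python3 st.py
```

```text
18.6 [537.64 141.02 113.18] [-3.14    0.0504  0.1857] tool: [ 0.16 -0.24  6.87] [ 0.047 -0.108 -0.043] 17.3
```

Emit:
move_arm([
  [0,0,-0.05,0,0,0],
  [-0.005,0,-0.1,0,0,0],
  [-0.005,0,-0.1,0,0,0],
])

```text
clock: 18.9
eef_pos: [537.5, 140.9, 114.1]
tool_rot: [-3.14, 0.051, 0.186]
force: [0.1, 0.4, -9.6]
width: 17.3
```

Emit:
move_arm([
  [0,0,-0.05,0,0,0],
  [-0.005,0,-0.1,0,0,0],
  [-0.005,0,-0.1,0,0,0],
])

```text
clock: 19.2
eef_pos: [537.6, 141.0, 115.8]
tool_rot: [-3.14, 0.05, 0.186]
force: [-1.5, 0.1, -5.5]
width: 17.5
```

```bash
python3 st.py
```

```text
19.2 [537.62 140.96 115.76] [-3.1399  0.0503  0.1856] tool: [-1.17 -0.4   5.56] [ 0.065 -0.196  0.02 ] 17.5
```

Emit:
move_arm([
  [-0.005,0,-0.1,0,0,0],
  [-0.01,0,-0.2,0,0,0],
  [-0.015,0,-0.3,0,0,0],
  [-0.02,0,-0.4,0,0,0],
  [-0.025,0,-0.5,0,0,0],
  [-0.03,0,-0.6,0,0,0],
  [-0.035,0,-0.7,0,0,0],
  [-0.04,0,-0.8,0,0,0],
  [-0.045,0,-0.9,0,0,0],
  [-0.05,0,-1.0,0,0,0],
  [-0.06,0,-1.2,0,0,0],
  [-0.07,0,-1.4,0,0,0],
])

```text
clock: 20.4
eef_pos: [538.0, 141.0, 129.7]
tool_rot: [-3.14, 0.05, 0.186]
force: [0.6, 0.2, -3.5]
width: 17.3
```

```bash
python3 st.py
```

```text
20.4 [538.01 140.98 129.66] [-3.14    0.0496  0.1857] tool: [ 0.8  -0.08  3.47] [-0.007  0.049  0.017] 17.3
```

Emit:
move_arm([
  [-0.01,0,-0.3,0,0,0],
  [-0.04,0,-0.8,0,0,0],
  [-0.08,0,-1.6,0,0,0],
  [-0.13,0,-2.6,0,0,0],
  [-0.18,0,-3.6,0,0,0],
  [-0.23,0,-4.6,0,0,0],
  [-0.27,0,-5.3,0,0,0],
  [-0.28,0,-5.6,0,0,0],
  [-0.28,0,-5.6,0,0,0],
])

```text
clock: 21.3
eef_pos: [537.9, 140.9, 185.9]
tool_rot: [-3.14, 0.05, 0.186]
force: [-0.2, 0.8, -2.2]
width: 17.5
```

```bash
python3 st.py
python3 - <<'E'
from h import *
s=ctrl.read_state();R0=Ro.from_euler('xyz',s['tool_rot'])
for t in ([525,-80,185],[513,-306,185]):
    T=Ro.from_euler('xyz',[np.pi,.05,.09]) ; print((R0.inv().apply(np.array(t)-s['eef_pos'])/10).round(2),(R0.inv()*T).as_rotvec(degrees=True).round(2))
E
```

```text
21.3 [537.87 140.94 185.92] [-3.1399  0.0496  0.1857] tool: [ 0.06 -0.8   2.24] [0.036 0.007 0.031] 17.5
[-5.33 21.48  0.32] [ 0.17 -0.02  5.48]
[-10.68  43.47   0.55] [ 0.17 -0.02  5.48]
```

Emit:
move_arm([
  [-0.1,0.4,0,0,0,0.1],
  [-0.3,1.3,0,0,0,0.2],
  [-0.6,2.6,0,0,0,0.3],
  [-1.1,4.4,0.1,0,0,0.5],
  [-1.6,6.5,0.1,0,0,0.8],
  [-2.2,9.1,0.1,0,0,1.1],
  [-2.9,11.7,0.2,0,0,1.5],
  [-3.6,14.8,0.2,0.1,0,1.9],
  [-4.4,17.8,0.2,0.1,0,2.3],
  [-5.1,20.9,0.3,0.1,0,2.6],
  [-5.9,23.9,0.3,0.1,0,3],
  [-6.6,27,0.3,0.1,0,3.4],
  [-7.4,30,0.4,0.1,0,3.8],
  [-8.1,33.1,0.4,0.1,0,4.2],
  [-8.8,35.7,0.5,0.1,0,4.5],
  [-9.4,38.3,0.5,0.2,0,4.8],
  [-10,40.5,0.5,0.2,0,5.1],
  [-10.4,42.2,0.5,0.2,0,5.3],
  [-10.6,43.1,0.5,0.2,0,5.5],
  [-10.7,43.5,0.5,0.2,0,5.5],
])

```text
clock: 23.3
eef_pos: [512.1, -307.4, 185.0]
tool_rot: [-3.141, 0.051, 0.088]
force: [1.2, 0.7, -2.0]
width: 17.2
```

Emit:
move_arm([
  [0,0,0,0,0,0],
  [0,0,0,0,0,0],
  [0,0,0,0,0,0],
])

```text
clock: 23.6
eef_pos: [513.1, -305.0, 185.1]
tool_rot: [-3.14, 0.05, 0.092]
force: [-0.3, 0.1, -2.7]
width: 17.5
```

```bash
python3 st.py;  python3 - <<'E'
from h import *
t=eyes.get_image("top")[:,:,::-1]
s=eyes.get_image("side")[:,:,::-1]
f=lambda im,x0,y0,x1,y1,k:cv2.resize(im[y0:y1,x0:x1],None,fx=k,fy=k,interpolation=cv2.INTER_CUBIC)
cv2.imwrite("pics/k.png",np.hstack([f(t,330,150,430,250,3.8),f(s,240,100,320,200,3.8)]))
cv2.imwrite("pics/s11.png",s)
E
```

```text
23.6 [ 513.07 -305.02  185.11] [-3.1405  0.0504  0.0915] tool: [-0.14 -0.16  2.68] [0.011 0.089 0.018] 17.5
```

View pics/k.png

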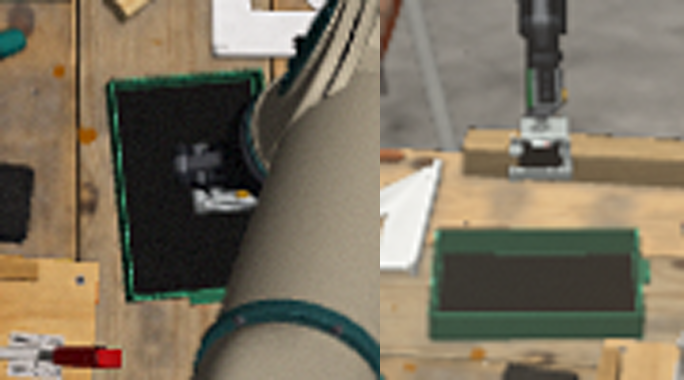

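Run:
```python
from h import *
f=[[85,-60,26],[-85,-60,26],[-85,60,26],[85,60,26]]
sd=('side',f,uncrop([[438,230],[637,228],[643,310],[432,312]],240,100,3.8,380))
tp=('top',[[85,60,26],[-85,60,26],[85,-60,26]],uncrop([[108,82],[130,300],[263,70]],330,150,3.8))
for o in([sd],[tp],[sd,tp]):print(*fit(o,[518,-307,.09]))
```

```text
[ 5.24230424e+02 -3.11627410e+02  1.01108816e-01] [[[-0.8, -0.7], [0.6, -0.5], [0.9, 0.5], [-0.7, 0.4]]]
[ 5.19902715e+02 -3.06945462e+02  8.65298181e-02] [[[0.3, -0.4], [-0.1, 0.7], [-0.2, -0.2]]]
[ 5.22063846e+02 -3.08206947e+02  9.66254184e-02] [[[-0.1, -0.1], [1.3, 0.2], [1.5, 1.3], [-0.2, 1.0]], [[0.5, -0.9], [0.6, 0.1], [-0.1, -1.1]]]
```

Emit:
move_arm([
  [0.02,0,0.4,0,0,0],
  [0.06,0,1.2,0,0,0],
  [0.12,0,2.4,0,0,0],
  [0.2,0,4,0,0,0],
  [0.28,0,5.6,0,0,0],
  [0.36,0,7.2,0,0,0],
  [0.44,0,8.8,0,0,0],
  [0.5,0,10,0,0,0],
  [0.55,0,10.8,0,0,0],
  [0.57,0,11.2,0,0,0],
  [0.57,0,11.2,0,0,0],
])

```text
clock: 24.8
eef_pos: [512.5, -306.3, 72.5]
tool_rot: [-3.141, 0.051, 0.09]
force: [0.1, 0.6, -3.0]
width: 17.3
```

```bash
python3 st.py
```

```text
24.8 [ 512.5  -306.32   72.53] [-3.141   0.0511  0.0896] tool: [ 0.26 -0.57  2.97] [0.026 0.016 0.012] 17.3
```

Centred in the tray; now gently down.

Emit:
move_arm([
  [0.01,0,0.2,0,0,0],
  [0.02,0,0.4,0,0,0],
  [0.03,0,0.6,0,0,0],
  [0.04,0,0.7,0,0,0],
  [0.04,0,0.7,0,0,0],
  [0.04,0,0.7,0,0,0],
])

```text
clock: 25.4
eef_pos: [512.8, -306.4, 66.0]
tool_rot: [-3.141, 0.05, 0.09]
force: [0.5, -0.0, -3.3]
width: 17.5
```

Emit:
move_arm([
  [0,0,0.1,0,0,0],
  [0,0,0.15,0,0,0],
  [0,0,0.15,0,0,0],
])

```text
clock: 25.7
eef_pos: [512.6, -306.4, 64.4]
tool_rot: [-3.141, 0.051, 0.09]
force: [0.4, 0.3, -1.8]
width: 17.3
```

Emit:
move_arm([
  [0,0,0.1,0,0,0],
  [0,0,0.1,0,0,0],
])

```text
clock: 25.9
eef_pos: [512.5, -306.3, 63.4]
tool_rot: [-3.141, 0.051, 0.09]
force: [0.2, 0.2, -2.9]
width: 17.3
```

```bash
python3 st.py
```

```text
25.9 [ 512.51 -306.35   63.35] [-3.1412  0.0507  0.0896] tool: [ 0.35 -0.19  2.88] [-0.001  0.101 -0.006] 17.3
```

Emit:
move_arm([
  [0,0,0.1,0,0,0],
  [0,0,0.1,0,0,0],
])

```text
clock: 26.1
eef_pos: [512.5, -306.4, 62.4]
tool_rot: [-3.141, 0.051, 0.09]
force: [0.2, -0.2, -2.3]
width: 17.2
```

Emit:
move_arm([
  [0,0,0.1,0,0,0],
  [0,0,0.1,0,0,0],
])

```text
clock: 26.3
eef_pos: [512.5, -306.4, 61.4]
tool_rot: [-3.141, 0.051, 0.09]
force: [-0.6, -0.0, -2.2]
width: 17.4
```

```bash
python3 st.py
```

```text
26.3 [ 512.5  -306.44   61.4 ] [-3.1414  0.0505  0.0896] tool: [-0.5  -0.    2.19] [-0.028  0.025 -0.023] 17.4
```

Emit:
move_arm([
  [0,0,0.06,0,0,0],
  [0,0,0.06,0,0,0],
])

```text
clock: 26.5
eef_pos: [512.6, -306.5, 61.3]
tool_rot: [-3.141, 0.05, 0.09]
force: [-0.3, 0.6, 1.8]
width: 17.9
```

Emit:
move_arm([
  [0,0,0.06,0,0,0],
  [0,0,0.06,0,0,0],
])

```text
clock: 26.7
eef_pos: [512.7, -306.5, 61.2]
tool_rot: [-3.142, 0.05, 0.09]
force: [-1.7, 0.6, 6.2]
width: 17.3
```

```bash
python3 st.py
```

```text
26.7 [ 512.69 -306.46   61.21] [-3.1415  0.05    0.0896] tool: [-1.98 -0.7  -6.08] [ 0.336 -0.394  0.093] 17.3
```

Emit:
move_arm([
  [0,0,-0.05,0,0,0],
  [0,0,-0.05,0,0,0],
  [0,0,-0.05,0,0,0],
])

```text
clock: 27.0
eef_pos: [512.7, -306.5, 61.2]
tool_rot: [-3.142, 0.05, 0.09]
force: [0.7, 0.7, 5.8]
width: 17.0
```

Emit:
move_arm([
  [0,0,0,0,0,0],
  [0,0,0,0,0,0],
  [0,0,0,0,0,0],
  [0,0,0,0,0,0],
  [0,0,0,0,0,0],
  [0,0,0,0,0,0],
  [0,0,0,0,0,0],
], grip=0.2)

```text
clock: 27.7
eef_pos: [512.5, -306.5, 60.8]
tool_rot: [-3.141, 0.051, 0.09]
force: [-0.0, -0.3, -0.2]
width: 51.0
```

```bash
python3 st.py
```

```text
27.7 [ 512.46 -306.45   60.77] [-3.1414  0.0505  0.0896] tool: [-0.05  0.27  0.21] [-0.006  0.08  -0.012] 51.0
```

Released, force zero. Retreat straight up, then back.

Emit:
move_arm([
  [-0.02,0,-0.5,0,0,0],
  [-0.07,0,-1.5,0,0,0],
  [-0.15,0,-3,0,0,0],
  [-0.25,0,-5,0,0,0],
  [-0.35,0,-7,0,0,0],
  [-0.5,0,-10,0,0,0],
  [-0.6,0,-12,0,0,0],
  [-0.6,0,-14,0,0,0],
  [-0.7,0,-14,0,0,0],
])

```text
clock: 28.6
eef_pos: [514.7, -307.6, 205.2]
tool_rot: [3.138, 0.044, 0.09]
force: [0.8, -0.8, -0.4]
width: 51.1
```

Emit:
move_arm([
  [0,-4,-1,0,0,0],
  [0,-9,-2,0,0,0],
  [0,-14,-2,0,0,0],
  [0,-19,-2,0,0,0],
  [0,-22,-2,0,0,0],
  [0,-22,-2,0,0,0],
  [0,-22,-2,0,0,0],
])

```text
clock: 29.3
eef_pos: [493.7, -86.9, 221.2]
tool_rot: [3.141, 0.05, 0.091]
force: [-0.5, -0.2, 0.4]
width: 51.1
```

```bash
python3 st.py;  python3 - <<'E'
from h import *
t=eyes.get_image("top")[:,:,::-1]
s=eyes.get_image("side")[:,:,::-1]
f=lambda im,x0,y0,x1,y1,k:cv2.resize(im[y0:y1,x0:x1],None,fx=k,fy=k,interpolation=cv2.INTER_CUBIC)
cv2.imwrite("pics/l.png",np.hstack([f(t,340,155,420,245,5),f(s,240,115,320,205,5)]))
# numeric check in case: green handle + dark knob + box face at the knob's place
for n,im,p in(('side',s,[[519,-306.5,117],[519,-294,10],[519,-306,40],[543,142,57]]),('top',t,[[519,-306,117],[543,142,57]])):
    for u in proj(n,p): print(n,u.round(1),im[int(round(u[1])),int(round(u[0]))][::-1])
t0=cv2.imread('pics/top0.png');d=cv2.absdiff(t,t0).max(2)>60
k,_,st,_=cv2.connectedComponentsWithStats(d.astype(np.uint8));print([r.tolist() for r in st[1:] if r[4]>12])
E
```

```text
29.3 [493.73 -86.86 221.18] [3.1414 0.0504 0.0914] tool: [-0.51  0.15 -0.37] [-0.054  0.018  0.015] 51.1
side [282.5 145.9] [56 53 51]
side [282.3 177.9] [46 41 35]
side [282.6 167.6] [147 149 143]
side [254.1 271.7] [107 112 114]
top [387.7 195.8] [  8 162  57]
top [225.3 188.1] [164 168 172]
[[307, 153, 2, 11, 14], [313, 158, 24, 16, 228], [339, 158, 1, 15, 15], [344, 158, 4, 21, 30], [298, 171, 4, 11, 13], [300, 176, 39, 38, 797], [306, 179, 3, 8, 14], [343, 180, 5, 17, 43], [219, 183, 13, 13, 110], [382, 191, 8, 10, 56], [285, 193, 13, 14, 127], [371, 192, 20, 17, 144], [136, 199, 11, 16, 112], [288, 207, 57, 78, 1116], [316, 218, 23, 6, 48], [334, 218, 10, 24, 112], [333, 243, 10, 16, 53], [293, 277, 46, 8, 94], [262, 280, 298, 140, 8805], [265, 312, 8, 14, 80], [274, 312, 7, 14, 75], [259, 339, 51, 49, 689], [266, 379, 24, 8, 112], [256, 385, 4, 11, 37], [241, 386, 49, 34, 497], [263, 389, 13, 6, 13], [379, 405, 6, 5, 14], [248, 409, 5, 11, 44], [273, 411, 29, 5, 50]]
```

Run:
```python
from h import *
im=cv2.imread('pics/l.png')
s=im[:,400:];h=cv2.cvtColor(s,cv2.COLOR_BGR2HSV)
m=cv2.inRange(h,(50,130,40),(80,255,255))[:, :]
k,_,st,c=cv2.connectedComponentsWithStats(m);
for i in range(1,k):
    if st[i][4]>200: print('green',st[i]/5+[240,115,0,0,0])
P=[519,-306.5,.09]
for nm,l in(('collar',[[0,0,52]]),('handle top',[[0,0,102]]),('handle bot',[[0,0,56]]),('knob side',[[0,14,16]]),('tine outer near',[[0,23,8]])):
    print(nm,proj('side',world(P,l)).round(1))
g=cv2.resize(cv2.cvtColor(s,cv2.COLOR_BGR2GRAY),None,fx=.2,fy=.2,interpolation=cv2.INTER_AREA)
print('cols 270..295, rows 148..184');
for r in range(148,185): print(r,*[f'{v:3d}' for v in g[r-115,30:56]])
```

```text
collar [[282.6 164.2]]
handle top [[282.5 150.3]]
handle bot [[282.6 163.1]]
knob side [[282.6 176.6]]
tine outer near [[282.6 180.5]]
cols 270..295, rows 148..184
148 170 168 166 166 167 167 146  89  47  55  62  64  64  65  67  59  50  47  85 142 160 159 155 151 152 153
149 168 165 163 162 162 162 142  87  48  62  69  66  65  65  64  59  50  50 120 172 185 183 182 179 177 176
150 164 162 161 160 159 159 134  79  46  59  67  66  63  62  61  57  48  51 133 185 194 192 190 187 185 183
151 162 160 161 160 160 158 125  71  45  52  56  55  55  55  54  51  45  61 135 187 196 194 194 193 191 189
152 163 160 162 163 162 162 150 100  53  46  49  49  50  50  49  48  47  69 157 194 196 194 193 193 191 188
153 162 161 163 162 159 160 163 136  89  61  51  49  49  49  46  48  85 112 174 195 191 188 187 185 184 178
154 164 163 165 165 163 163 167 167 140 109  72  50  52  54  48  50  99 130 177 189 181 179 179 178 176 171
155 165 163 164 164 166 167 171 178 161 130  81  50  53  56  52  50  99 132 174 188 183 181 179 177 176 173
156 164 164 165 164 165 170 177 182 165 130  80  48  52  54  50  50  98 
[... 2359 characters left out ...]
  50  96  78  59 119 143 158 109  53  53  56  56  55
179  56  56  53  53 110 189 182 157 120  99 101 106 106 107 123 115 108 126 128 130  91  53  54  56  56  54
180  54  55  52  53  95 128 137 135 122 116 118 120 120 120 120 120 119 118 117 118  82  53  53  54  54  53
181  57  56  55  55  77 102 112 100  92  94  94  95  95  93  93  94  93  93  94  94  71  54  55  56  55  55
182  90  91  90  90  91 102 104  97  93  93  93  93  93  92  92  92  92  92  93  93  90  88  88  87  87  87
183  85  86  86  86  84  85  85  85  84  83  83  83  82  83  83  82  83  83  84  83  84  85  85  84  83  85
184  76  76  76  76  75  76  76  77  76  75  75  75  75  75  76  75  76  76  76  75  75  75  76  75  74  75
```

Emit:
move_arm([
  [0,-4,0,0,0,0],
  [0,-9,0,0,0,0],
  [0,-14,0,0,0,0],
  [0,-19,0,0,0,0],
  [0,-24,0,0,0,0],
  [0,-28,0,0,0,0],
  [0,-30,0,0,0,0],
  [0,-30,0,0,0,0],
  [0,-30,0,0,0,0],
])

```text
clock: 30.3
eef_pos: [467.7, 209.6, 220.8]
tool_rot: [3.14, 0.051, 0.088]
force: [0.1, -0.8, 0.3]
width: 51.3
```

```bash
python3 st.py;  python3 - <<'E'
from h import *
t=eyes.get_image("top")[:,:,::-1];s=eyes.get_image("side")[:,:,::-1]
for n,im in(('top',t),('side',s)):
    d=cv2.absdiff(im,cv2.imread(f'pics/{n}0.png')).max(2)>60
    k,_,st,_=cv2.connectedComponentsWithStats(d.astype(np.uint8));print(n,[r.tolist() for r in st[1:] if r[4]>12])
m=cv2.inRange(cv2.cvtColor(s[140:175,270:300],cv2.COLOR_BGR2HSV),(50,130,40),(80,255,255));ys,xs=np.nonzero(m)
for r in np.unique(ys): print(r+140,xs[ys==r].min()+270,xs[ys==r].max()+270)
E
```

```text
30.3 [467.7  209.64 220.81] [3.1403 0.0507 0.0876] tool: [-0.    0.81 -0.25] [-0.01   0.019 -0.029] 51.3
top [[170, 163, 19, 38, 82], [160, 162, 59, 126, 1526], [140, 177, 5, 9, 21], [154, 178, 4, 10, 13], [219, 183, 13, 13, 111], [136, 187, 26, 32, 390], [144, 187, 5, 7, 15], [163, 188, 5, 26, 52], [382, 191, 8, 10, 57], [371, 192, 20, 17, 144], [149, 221, 4, 14, 20], [167, 253, 8, 2, 15], [300, 305, 260, 115, 6567], [207, 311, 51, 109, 2112], [154, 335, 53, 71, 449], [276, 379, 6, 7, 19], [247, 381, 28, 15, 231], [292, 386, 4, 6, 16], [259, 389, 44, 31, 406], [253, 411, 14, 6, 29]]
side [[241, 0, 88, 87, 2236], [477, 3, 47, 17, 163], [381, 5, 31, 63, 1183], [486, 6, 17, 7, 22], [467, 10, 74, 66, 593], [502, 12, 6, 6, 17], [268, 63, 9, 5, 14], [260, 69, 41, 38, 1253], [471, 97, 13, 30, 200], [250, 98, 9, 12, 29], [489, 120, 24, 23, 103], [500, 120, 26, 22, 109], [543, 124, 7, 11, 22], [254, 134, 44, 36, 908], [476, 135, 24, 47, 356], [499, 140, 4, 21, 37], [520, 143, 30, 27, 474], [544, 144, 11, 26, 75], [511, 172, 26, 13, 218], [265, 174, 27, 7, 63], [467, 177, 4, 6, 13], [259, 189, 41, 13, 333], [529, 191, 9, 9, 20], [275, 212, 8, 14, 55], [274, 216, 16, 36, 318], [246, 262, 16, 15, 140], [254, 331, 21, 25, 315]]
```

```bash
python3 -c "
from cell import ctrl;print(ctrl.finish_job())"
```

```text
the job is handed in; nothing more can be done
None
```

The knob is off the control box, and the puller is standing in the parts tray with the knob lying in its fork. The job is handed in at about 30 s; no verdict was reported.

**What I did**
- **Rack:** I lifted the puller slightly too far, so it jammed on the rack at up to about 20 N. It slipped about 6 mm and tilted about 0.05 rad in the grip. I measured this with the camera and by touching the box face, then corrected it with wrist pitch.
- **Fork home:** I slid the fork in clear of the face until the back plate met the skirt at about 5 N. Measured press on the face peaked at about 17 N while I was levelling the fork.
- **Pull:** I eased off the side force and pulled straight up. The knob let go after about 10 N was last read at the wrist.
- **Tray:** I set the puller down with about 9 N and let go.

**Last checks**
- **Knob in the fork:** pixel values in the side picture showed the bright-topped knob inside a level fork.
- **Puller:** in the top picture the green handle stood where an upright puller near the middle of the tray would.
- **Bystanders:** a top-picture comparison with the start showed no change at any of the five tools.
- **Robot:** the force reading was about zero, with the arm well away.

**Checks that failed or disagreed**
- The last picture could not be viewed because the limit of 12 was reached. The final check was therefore by pixel values only.
- The arm hid the handle from the side camera, so a direct check of its lean from that side gave nothing.
- The two cameras disagreed by 2–5 mm on positions.

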